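# Size a ferrite ring core in the stepped gauge

## Task

Find the size class of the thick grey ring core with the stepped gauge, trying from the smallest pocket upward. Set the core upright and centred on the smallest pocket first, where it does not go in, then lift it and put it into the next larger pocket; leave it there, fully home and upright, and keep it out of the largest pocket.

Things in the scene. Friction and masses are not known exactly. Their poses are not given: they have to be found in the camera images.
- core_center (a point): Centre, half-way up, of the loose core: a plain grey thick ring standing on the bench, 42 mm outside diameter, 20 mm bore (along z, upright), 40 mm high, 0.12 kg. Any grasp direction serves; grip only its upper half across the outside, so that the fingertips clear the gauge. Not the pink lidded jar nor the black loupe.
- pocket0 (a point): Centre of the mouth of the smallest pocket, 30 mm wide, in the lowest tread (top 22 mm above the bench, 64 mm long); the core stands on it, its centre 20 mm above. The gauge: bare aluminium stair fixed to the bench, turned any way, 220 x 90 mm, three treads, each with one round pocket 10 mm deep, 3 mm chamfer. y points along it to the larger pockets, z up.
- pocket1 (a point): Centre of the mouth of the middle pocket, 50 mm wide, 10 mm deep, in the middle tread (top 27 mm above the bench), 68 mm along y from pocket0. The core goes in with 4 mm to spare all round; fully home its centre is 10 mm above this point. Same axes as pocket0.
- pocket2 (a point): Centre of the mouth of the largest pocket, 64 mm wide, 10 mm deep, in the highest tread (top 32 mm above the bench), 78 mm along y from pocket1. Not to be used. Same axes as pocket0.
Not all that is in view belongs to the job. What is shaped like the part that bears core_center but red is not meant.

How it is judged:
On the way, in this order (a step that is already met when the one before it is completed fails the run):
1. the core stands upright on the smallest pocket, within 12 mm of its centre, and does not go in (horizontal distance between core_center and pocket0 below 0.012 m and z of core_center in the frame of pocket0 between 0.014 and 0.024 m and angle between core_center's own z axis and vertical below 0.17 rad and contact force between core and gauge above 0.2 N), for 0.2 s.
2. the core is fully home in the middle pocket (horizontal distance between core_center and pocket1 below 0.01 m and z of core_center in the frame of pocket1 below 0.014 m and angle between core_center's own z axis and vertical below 0.17 rad), for 0.2 s.
At the end, for the whole second after the job is handed in: The core rests upright (within 10 degrees) in the middle pocket, within 10 mm of its centre and down on its floor to 4 mm, released and still (all of step 2 and linear speed of core below 0.02 m/s); the robot touches nothing.
It fails at once if the core is put into the largest pocket (horizontal distance between core_center and pocket2 below 0.025 m and z of core_center in the frame of pocket2 below 0.016 m).
It also fails if it takes over 42 s, if anything falls off the work surface, if the arm or the gripper's body presses on something with over 40 N, if the wrist force passes 120 N, or if a joint passes its speed limit or range.

## Robot

A 6-joint arm with a two-finger parallel gripper is mounted at the origin on a cart in front of the work surface, level with it; the furniture and walls round the work are solid. World frame = base frame: x ahead of the robot, y to its left, z up, the work surface at z = 0. Lengths are in m, angles in rad, forces in N, time in s.
With the tool pointing down it reaches from about 0.4 to 0.825 m from the base axis. Payload 7 kg.
Tool frame: the origin (TCP) lies at the very end of the fingers, on their centre line; the grasp point (between the pads) lies 19 mm behind it; z points along the fingers, y is the line along which they close (so a half turn about z gives the same grasp; the last joint's range is limited). The gripper opens to 85 mm and grips with 20 to 120 N. Pads are 22 mm wide; open, the fingers measure 114 mm over their backs; the gripper's body (76 mm by 85 mm) begins 54 mm behind the grasp point. The pads swing forward as they close: fully open they stand 13 mm farther back than shut.
Start: joints at [-0.954, 0.359, 0.012, 0, -1.224, -0.288], TCP at [0.218, -0.639, 0.231] pointing down, gripper open.
Joint ranges: [-3.07, 3.07], [-1.43, 2.12], [-1.02, 1.25], [-3.03, 1.67], [-3.05, -0], [-3.03, 3.03]. Speed limits (rad/s): [2.39, 2.39, 3.01, 3.14, 3.14, 3.14].

## Interface

Orientations are given as a 3x3 rotation matrix whose columns are the frame's x, y, z axes.
In Python, from cell import arm gives the robot as it stands.
- The arm moves only by the tool carry_out, never from a script. Its argument "series" is a list of rows, each an object of numbers: "hand": the gripper command: -1 is shut, 1 is fully open, values between are in proportion; "x", "y", "z": the shift along the tool's x, y, z as a fraction of full scale; "turn": the turn about the tool's z as a fraction of full scale. A call has 1 to 10 rows; each row shifts and turns the commanded pose from where the row before left it, along the tool's axes as they then stand; what a row does not reach is not made up. Full scale, the value 1, is 15 cm for a shift and 90 degrees for a turn. A row lasts 1/12 s, in which the tool goes at most 41.7 mm and 7.16 degrees, less where a joint would pass 70% of its speed; a pose out of reach is approached as far as the arm can. A call with a number of a shift or a turn outside -1 to 1 is refused whole. A call with a gripper value outside its range is refused whole. The fingers move at their own pace and stop on an object; "force" is the grip in N (left out, the last holds). Time passes only in rows, so rows that do not move let the fingers close. It gives the time, the measured TCP pose, the force, the opening and the grip force at its end, in the units of the state.
- arm.observe(): the state, without advancing time (a new reading comes with each control period).
- arm.capture(name): name is "scene" or "top" or "wrist"; returns (picture, depth): 400x640x3 uint8, blue, green, red; 400x640 float32, m along the optical axis (not along the pixel's ray), 0 where there is no reading.
- arm.get_calibration(name): a dict with "intrinsics" (3x3 intrinsics, pixels), "distortion" ([k1, k2, p1, p2, k3] as OpenCV has them; the pictures are not rectified), "cam_to_world" (4x4, takes a point from camera to world coordinates). Camera axes: x right, y down, z forward; pixel columns grow to the right and rows downward; lengths in m; the calibration is good to about 2 mm. A picture is of the moment at which its call begins: read the wrist's pose just before it. get_calibration takes no time and is no camera call; for the wrist camera it gives the pose at the moment of the call.
- arm.close_job(): hands the job in; it is judged then, once.
The state is a dict: "clock": time; "joints": joint angles; "joint_vel": joint speeds; "joint_torque": joint torques, N m; "tool_pos": TCP position; "ee_rot": TCP orientation; "wrist_force": force on the tool from outside, world axes, zero at the start; "ft_torque": the same for the moment, N m; "gripper_width": finger opening in m; "grasp_force": force on a finger pad.
Only numpy, scipy, OpenCV 4.12 (cv2) and the standard library are available. Lean on these libraries where they do the work, as an engineer would, in place of code of your own. Each camera call takes 0.05 s, during which the arm holds its last target. There are 200 camera calls.

## Working session

There is one attempt and no reset: what is moved stays moved. The work goes in short steps, Python scripts to look and compute and a tool call to move; the robot and the scene stay as the last step left them, time stands still between calls to the robot, and variables do not carry over. Pictures are saved under pics/ and viewed, at most 10 in all, crops included, and the job is handed in when it is done.

Besides the shell and the picture viewer there is one more tool, called after "Emit:" as name([rows], argument=value, ...), one row to a line, values as JSON. carry_out: Moves the arm, as the interface text tells. Shift numbers are shares of 15 cm and turn numbers shares of 90 degrees, none past 1 either way. Its arguments: {"type":"object","properties":{"series":{"type":"array","items":{"type":"object","properties":{"hand":{"type":"number"},"x":{"type":"number"},"y":{"type":"number"},"z":{"type":"number"},"turn":{"type":"number"}}}},"force":{"type":"number"}},"required":["series"]}

```bash
mkdir -p pics
cat > h.py <<'E'
import numpy as np, cv2
from cell import arm
def grab(n):
    c=arm.get_calibration(n); p,d=arm.capture(n); return p,d,c
def world(c,d):
    K=np.array(c["intrinsics"]);D=np.array(c["distortion"]);T=np.array(c["cam_to_world"])
    h,w=d.shape;u,v=np.meshgrid(np.arange(w),np.arange(h))
    q=cv2.undistortPoints(np.stack([u,v],-1).reshape(-1,1,2).astype(np.float64),K,D).reshape(h,w,2)
    P=np.dstack([q[...,0]*d,q[...,1]*d,d])
    W=P@T[:3,:3].T+T[:3,3]; W[d<=0]=np.nan
    return W
E
python3 - <<'E'
from h import *
for n in("top","scene"):
    p,d,c=grab(n);cv2.imwrite(f"pics/{n}.png",p);np.savez(f"{n}.npz",p=p,W=world(c,d))
    print(n,np.array(c["cam_to_world"]).round(3).tolist())
s=arm.observe();print(s["tool_pos"],np.array(s["ee_rot"]).round(3).tolist(),s["clock"],s["gripper_width"])
E
```

```text
top [[-0.02, -0.981, 0.193, 0.386], [-1.0, 0.022, 0.009, 0.102], [-0.013, -0.193, -0.981, 0.91], [0.0, 0.0, 0.0, 1.0]]
scene [[-0.667, -0.386, 0.637, -0.039], [-0.745, 0.329, -0.58, 0.641], [0.015, -0.862, -0.507, 0.548], [0.0, 0.0, 0.0, 1.0]]
[ 0.2178004  -0.63843792  0.2304766 ] [[-0.946, -0.323, -0.001], [-0.323, 0.946, 0.001], [0.0, 0.001, -1.0]] 0.1 0.08538346896756716
```

View pics/top.png

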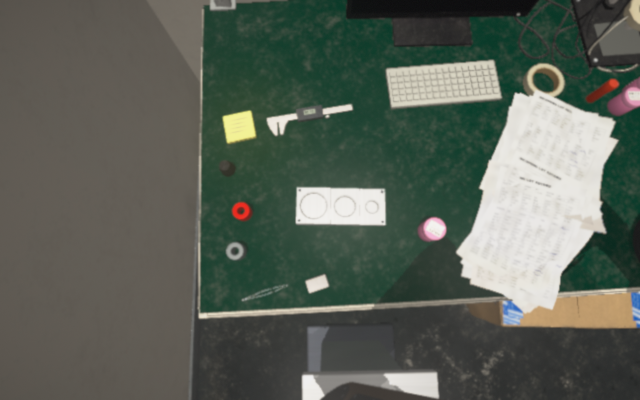

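View pics/scene.png

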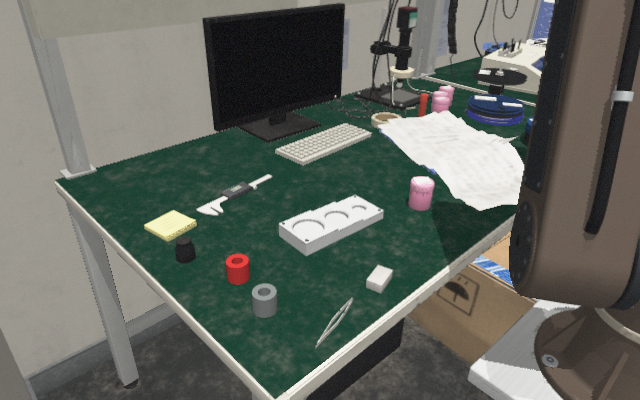

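In the top view the ring candidates are the grey ring (235,251), the red ring (241,211), the black loupe (227,168) and the pink jar (432,229). The grey open ring fits the description. The red one has the same shape but the wrong colour. The gauge pockets are small (372,207), middle (344,206) and large (314,206). I'll confirm in a crop and measure.

Run:
```python
from h import *
z=np.load("top.npz");p,W=z["p"],z["W"]
s=np.load("scene.npz")
a=cv2.resize(p[145:270,210:400],None,fx=4,fy=4,interpolation=cv2.INTER_CUBIC)
cv2.imwrite("pics/crop.png",a[:,:780])
for n,b in(("ring",(222,238,250,265)),("gauge",(288,180,395,232))):
    x0,y0,x1,y1=b;w=W[y0:y1,x0:x1].reshape(-1,3)
    print(n,np.nanpercentile(w[:,2],[2,50,90,98]).round(4))
    lo,hi=(0.033,0.05) if n=="ring" else (0.015,0.045)
    m=w[(w[:,2]>lo)&(w[:,2]<hi)]
    r=cv2.minAreaRect(m[:,:2].astype(np.float32)*1000);print(len(m),r,m.mean(0))
    if n=="gauge":print(cv2.boxPoints(r).round(1).tolist())
for u,v in((372,207),(344,206),(314,206),(235,251)):print(u,v,W[v,u].round(4))
```

```text
ring [-0.001   0.0033  0.0406  0.0427]
196 ((438.59783935546875, 316.5928039550781), (40.77404022216797, 38.355865478515625), 89.3912124633789) [0.43830343 0.31638193 0.04000874]
gauge [-0.0009  0.0192  0.031   0.0339]
3088 ((545.9990234375, 58.225372314453125), (220.2755126953125, 91.32936096191406), 88.15432739257812) [0.54502954 0.06160907 0.02514886]
[[496.79998779296875, -50.400001525878906], [588.0999755859375, -53.29999923706055], [595.2000122070312, 166.8000030517578], [503.8999938964844, 169.8000030517578]]
372 207 [ 0.5432 -0.0219  0.0127]
344 206 [0.5466 0.0487 0.0166]
314 206 [0.5473 0.1238 0.0218]
235 251 [0.4407 0.324  0.0027]
```

View pics/crop.png

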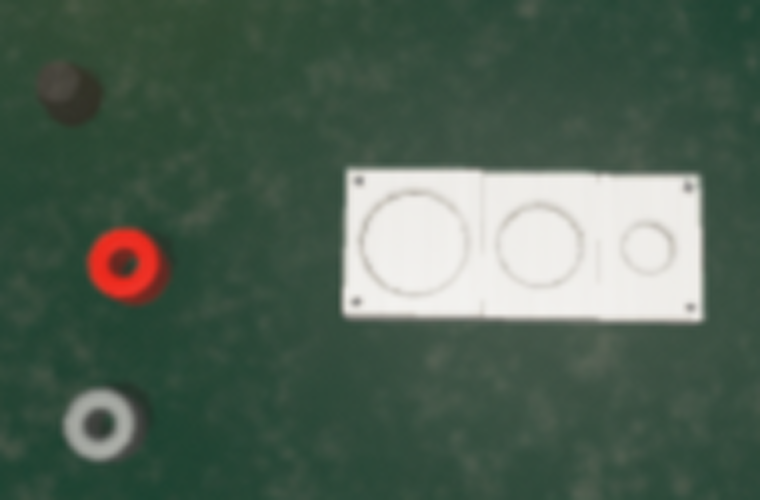

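The crop confirms the grey open-bored ring at crop (100,424), with the red lookalike at (127,263). The pockets are at crop (648,248), (540,246) and (415,243). I'm moving toward the ring on an arc.

Emit:
carry_out([
  {"x":-0.23,"y":0.13,"hand":1},
  {"x":-0.23,"y":0.13},
  {"x":-0.23,"y":0.13},
  {"x":-0.23,"y":0.13},
  {"x":-0.23,"y":0.13},
  {"x":-0.23,"y":0.13},
  {"x":-0.23,"y":0.13},
  {"x":-0.23,"y":0.13},
  {"x":-0.23,"y":0.13},
  {"x":-0.23,"y":0.13},
], force=40)

```text
$.series[0]: bad value
```

Emit:
carry_out([
  {"turn":-0.077},
  {"turn":-0.077},
  {"turn":-0.077},
  {"turn":-0.077},
  {"turn":-0.077},
  {"turn":-0.077},
  {"turn":-0.077},
  {"turn":-0.077},
  {"turn":-0.077},
  {"turn":-0.077},
])

```text
$.series[0]: bad value
```

Emit:
carry_out([
  {"x":-0.23,"y":0.13,"z":0,"turn":0,"hand":1},
  {"x":-0.23,"y":0.13,"z":0,"turn":0,"hand":1},
  {"x":-0.23,"y":0.13,"z":0,"turn":0,"hand":1},
  {"x":-0.23,"y":0.13,"z":0,"turn":0,"hand":1},
  {"x":-0.23,"y":0.13,"z":0,"turn":0,"hand":1},
  {"x":-0.23,"y":0.13,"z":0,"turn":0,"hand":1},
  {"x":-0.23,"y":0.13,"z":0,"turn":0,"hand":1},
  {"x":-0.23,"y":0.13,"z":0,"turn":0,"hand":1},
  {"x":-0.23,"y":0.13,"z":0,"turn":0,"hand":1},
  {"x":-0.23,"y":0.13,"z":0,"turn":0,"hand":1},
], force=40)

```text
clock: 0.93
tool_pos: [0.4823, -0.341, 0.2312]
ee_rot: [[-0.946, -0.323, -0.0], [-0.323, 0.946, 0.0], [0.0, 0.0, -1.0]]
wrist_force: [1.0, -0.4, -0.8]
gripper_width: 0.0853
grasp_force: 0.0
```

Emit:
carry_out([
  {"x":0,"y":0,"z":0,"turn":-0.077,"hand":1},
  {"x":0,"y":0,"z":0,"turn":-0.077,"hand":1},
  {"x":0,"y":0,"z":0,"turn":-0.077,"hand":1},
  {"x":0,"y":0,"z":0,"turn":-0.077,"hand":1},
  {"x":0,"y":0,"z":0,"turn":-0.077,"hand":1},
  {"x":0,"y":0,"z":0,"turn":-0.077,"hand":1},
  {"x":0,"y":0,"z":0,"turn":-0.077,"hand":1},
  {"x":0,"y":0,"z":0,"turn":-0.077,"hand":1},
  {"x":0,"y":0,"z":0,"turn":-0.077,"hand":1},
  {"x":0,"y":0,"z":0,"turn":-0.077,"hand":1},
])

```text
clock: 1.77
tool_pos: [0.4813, -0.3427, 0.2309]
ee_rot: [[-0.027, -1.0, -0.001], [-1.0, 0.027, 0.0], [-0.0, 0.001, -1.0]]
wrist_force: [0.2, 0.4, 0.5]
gripper_width: 0.0851
grasp_force: 0.0
```

Emit:
carry_out([
  {"x":-0.26,"y":-0.05,"z":0,"turn":0,"hand":1},
  {"x":-0.26,"y":-0.05,"z":0,"turn":0,"hand":1},
  {"x":-0.26,"y":-0.05,"z":0,"turn":0,"hand":1},
  {"x":-0.26,"y":-0.05,"z":0,"turn":0,"hand":1},
  {"x":-0.26,"y":-0.05,"z":0,"turn":0,"hand":1},
  {"x":-0.26,"y":-0.05,"z":0,"turn":0,"hand":1},
  {"x":-0.26,"y":-0.05,"z":0,"turn":0,"hand":1},
  {"x":-0.26,"y":-0.05,"z":0,"turn":0,"hand":1},
  {"x":-0.26,"y":-0.05,"z":0,"turn":0,"hand":1},
  {"x":0,"y":0,"z":0,"turn":0,"hand":1},
])

```text
clock: 2.6
tool_pos: [0.5615, 0.0111, 0.2309]
ee_rot: [[-0.028, -1.0, 0.0], [-1.0, 0.028, 0.001], [-0.001, -0.0, -1.0]]
wrist_force: [0.1, -0.7, -0.1]
gripper_width: 0.0855
grasp_force: 0.0
```

Run:
```python
from h import *
p,d,c=grab("wrist");cv2.imwrite("pics/w1.png",p);np.savez("w1.npz",p=p,W=world(c,d))
print(np.array(c["cam_to_world"]).round(3).tolist())
```

```text
[[-1.0, 0.028, 0.008, 0.56], [0.029, 0.957, 0.29, -0.063], [0.001, 0.29, -0.957, 0.373], [0.0, 0.0, 0.0, 1.0]]
```

View pics/w1.png

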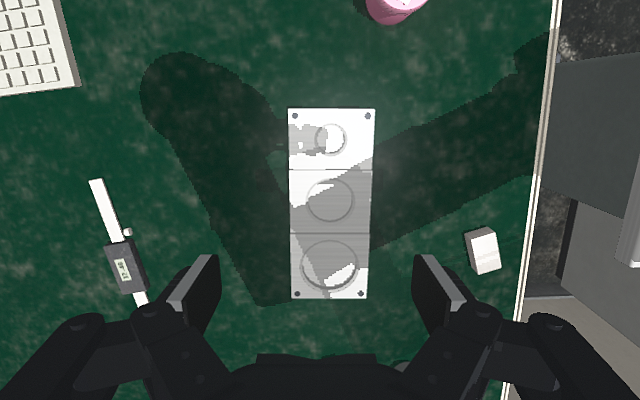

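The wrist view shows the whole gauge, with the small pocket at (331,139), the middle at (329,200) and the large at (328,264). I'll measure the rims from depth.

Run:
```python
from h import *
W=np.load("w1.npz")["W"]
w=W[95:310,275:390].reshape(-1,3);m=w[(w[:,2]>.015)&(w[:,2]<.045)]
r=cv2.minAreaRect(m[:,:2].astype(np.float32)*1000);print(r,cv2.boxPoints(r).round(1).tolist())
for (u,v,h,R) in((331,139,.022,22),(329,200,.027,30),(328,264,.032,38)):
    q=W[v-R:v+R,u-R:u+R].reshape(-1,3)
    q=q[(q[:,2]<h-.006)&(q[:,2]>h-.016)]
    q=q[np.hypot(*(q[:,:2]-W[v,u,:2]).T)<.036]
    print(len(q),np.median(q,0).round(4),cv2.minEnclosingCircle(q[:,:2].astype(np.float32)*1000))
```

```text
((548.1851196289062, 57.932613372802734), (220.4525146484375, 90.38740539550781), 88.13382720947266) [[499.3999938964844, -50.79999923706055], [589.7999877929688, -53.70000076293945], [596.9000244140625, 166.60000610351562], [506.6000061035156, 169.60000610351562]]
578 [ 0.5455 -0.0198  0.0113] ((545.686767578125, -19.557762145996094), 14.898675918579102)
1454 [0.5478 0.0484 0.0159] ((547.8405151367188, 47.92115783691406), 24.858304977416992)
2010 [0.5501 0.1275 0.021 ] ((550.554931640625, 126.34651947021484), 32.301273345947266)
```

Emit:
carry_out([
  {"x":-0.224,"y":0.097,"z":0,"turn":0,"hand":1},
  {"x":-0.224,"y":0.097,"z":0,"turn":0,"hand":1},
  {"x":-0.224,"y":0.097,"z":0,"turn":0,"hand":1},
  {"x":-0.224,"y":0.097,"z":0,"turn":0,"hand":1},
  {"x":-0.224,"y":0.097,"z":0,"turn":0,"hand":1},
  {"x":-0.224,"y":0.097,"z":0,"turn":0,"hand":1},
  {"x":-0.224,"y":0.097,"z":0,"turn":0,"hand":1},
  {"x":-0.224,"y":0.097,"z":0,"turn":0,"hand":1},
  {"x":-0.224,"y":0.097,"z":0,"turn":0,"hand":1},
  {"x":0,"y":0,"z":0,"turn":0,"hand":1},
])

```text
clock: 3.48
tool_pos: [0.438, 0.316, 0.231]
ee_rot: [[-0.03, -1.0, 0.0], [-1.0, 0.03, 0.001], [-0.001, -0.0, -1.0]]
wrist_force: [0.8, -0.5, -0.6]
gripper_width: 0.0853
grasp_force: 0.0
```

Run:
```python
from h import *
p,d,c=grab("wrist");cv2.imwrite("pics/w2.png",p);W=world(c,d)
m=(W[...,2]>.033)&(W[...,2]<.046)&(np.hypot(W[...,0]-.4386,W[...,1]-.3166)<.035)
q=W[m];v,u=np.nonzero(m);print(len(q),u.mean(),v.mean(),u.min(),u.max(),v.min(),v.max());print(cv2.minEnclosingCircle(q[:,:2].astype(np.float32)*1000),np.median(q,0),arm.observe()["tool_pos"])
```

```text
966 312.7950310559006 171.13871635610766 293 332 152 190
((441.5158386230469, 315.1385192871094), 20.829063415527344) [0.44171949 0.31448347 0.0387627 ] [0.43835903 0.31397299 0.23088799]
```

View pics/w2.png

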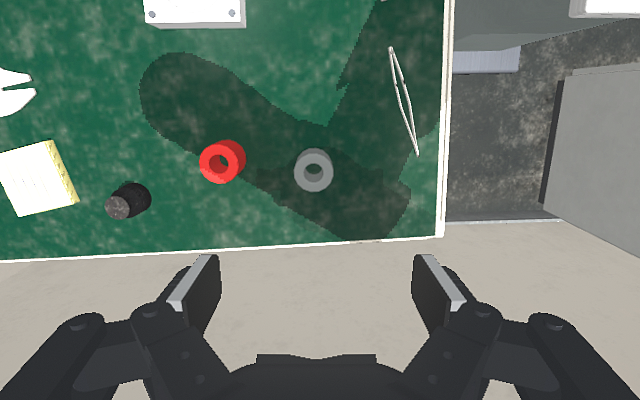

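The grey ring sits at (313,171), with the red one clearly beside it at (222,162). I'll descend and grip.

Emit:
carry_out([
  {"x":-0.007,"y":-0.021,"z":0.17,"turn":0,"hand":1},
  {"x":0,"y":0,"z":0.17,"turn":0,"hand":1},
  {"x":0,"y":0,"z":0.17,"turn":0,"hand":1},
  {"x":0,"y":0,"z":0.17,"turn":0,"hand":1},
  {"x":0,"y":0,"z":0.17,"turn":0,"hand":1},
  {"x":0,"y":0,"z":0.17,"turn":0,"hand":1},
  {"x":0,"y":0,"z":0.17,"turn":0,"hand":1},
  {"x":0,"y":0,"z":0.17,"turn":0,"hand":1},
  {"x":0,"y":0,"z":0.07,"turn":0,"hand":1},
  {"x":0,"y":0,"z":0,"turn":0,"hand":1},
])

```text
clock: 4.37
tool_pos: [0.4417, 0.3106, 0.0144]
ee_rot: [[-0.034, -0.999, -0.003], [-0.999, 0.034, -0.004], [0.004, 0.003, -1.0]]
wrist_force: [0.3, -0.6, 0.5]
gripper_width: 0.0854
grasp_force: 0.0
```

Emit:
carry_out([
  {"x":0,"y":0,"z":0,"turn":0,"hand":-1},
  {"x":0,"y":0,"z":0,"turn":0,"hand":-1},
  {"x":0,"y":0,"z":0,"turn":0,"hand":-1},
  {"x":0,"y":0,"z":0,"turn":0,"hand":-1},
  {"x":0,"y":0,"z":0,"turn":0,"hand":-1},
  {"x":0,"y":0,"z":0,"turn":0,"hand":-1},
  {"x":0,"y":0,"z":0,"turn":0,"hand":-1},
  {"x":0,"y":0,"z":0,"turn":0,"hand":-1},
  {"x":0,"y":0,"z":0,"turn":0,"hand":-1},
  {"x":0,"y":0,"z":0,"turn":0,"hand":-1},
], force=35)

```text
clock: 5.2
tool_pos: [0.4431, 0.3139, 0.0185]
ee_rot: [[-0.032, -0.999, 0.002], [-0.999, 0.032, 0.002], [-0.002, -0.002, -1.0]]
wrist_force: [-0.6, -1.6, 5.2]
gripper_width: 0.0404
grasp_force: 35.1
```

Emit:
carry_out([
  {"x":0,"y":0,"z":-0.1,"turn":0,"hand":-1},
  {"x":0,"y":0,"z":-0.2,"turn":0,"hand":-1},
  {"x":0,"y":0,"z":-0.2,"turn":0,"hand":-1},
  {"x":0,"y":0,"z":-0.2,"turn":0,"hand":-1},
  {"x":0,"y":0,"z":-0.2,"turn":0,"hand":-1},
  {"x":0,"y":0,"z":0,"turn":0,"hand":-1},
  {"x":0,"y":0,"z":0,"turn":0,"hand":-1},
])

```text
clock: 5.78
tool_pos: [0.4431, 0.3143, 0.1546]
ee_rot: [[-0.032, -0.999, 0.003], [-0.999, 0.032, 0.005], [-0.005, -0.003, -1.0]]
wrist_force: [-0.3, 0.7, -2.5]
gripper_width: 0.0405
grasp_force: 36.1
```

```bash
cat > inhand.py <<'E'
from h import *
import sys
s=arm.observe();p,d,c=grab("wrist");cv2.imwrite(f"pics/{sys.argv[1]}.png",p);W=world(c,d)
t=np.array(s["tool_pos"]);R=np.array(s["ee_rot"])
L=(W-t)@R   # tool frame
m=(np.hypot(L[...,0],L[...,1])<.03)&(L[...,2]<.03)&(L[...,2]>-.06)
u=np.nonzero(m);hsv=cv2.cvtColor(p,cv2.COLOR_BGR2HSV)
print(t.round(4),R.round(3).tolist(),"w",s["gripper_width"],"F",s["wrist_force"])
if m.sum():
    q=L[m];zt=np.percentile(q[:,2],5);top=q[(q[:,2]<zt+.004)]
    print(len(q),"pix v",u[0].min(),u[0].max(),"u",u[1].min(),u[1].max(),"tool z pct",np.percentile(q[:,2],[2,10,50,90,98]).round(4),"x range",np.percentile(q[:,0],[1,99]).round(4),"y",np.percentile(q[:,1],[1,99]).round(4))
E
python3 inhand.py w3
```

```text
[0.4431 0.3143 0.1546] [[-0.032, -0.999, 0.003], [-0.999, 0.032, 0.005], [-0.005, -0.003, -1.0]] w 0.04050987304133697 F [-0.25777967  0.68395254 -2.50074106]
13378 pix v 211 333 u 226 411 tool z pct [-0.0562 -0.0435 -0.0203 -0.0002  0.0128] x range [-0.0199  0.0186] y [-0.0268  0.0272]
```

View pics/w3.png

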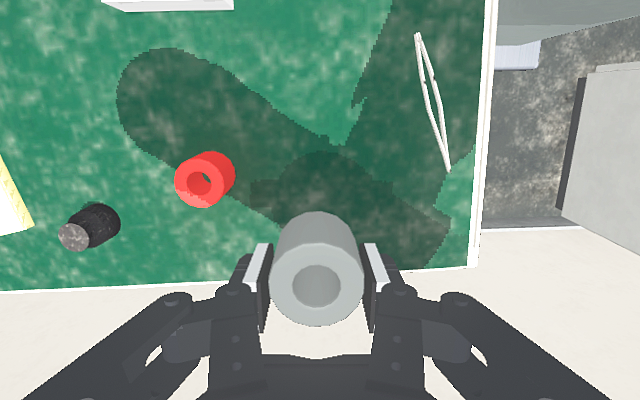

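The core is held upright between the pads, with its top face at (317,287). I'll measure its offset in the tool frame.

```bash
cat > core.py <<'E'
from h import *
def core():
    s=arm.observe();p,d,c=grab("wrist");W=world(c,d)
    t=np.array(s["tool_pos"]);R=np.array(s["ee_rot"]);L=(W-t)@R
    m=np.zeros(d.shape,bool);m[205:330,275:360]=True
    a=p.astype(int);m&=(abs(a[...,0]-a[...,2])<25)&(a.mean(2)>90)
    m&=(np.hypot(L[...,0],L[...,1])<.03)&(L[...,2]>-.04)&(L[...,2]<.03)
    q=L[m];h,e=np.histogram(q[:,2],bins=np.arange(-.04,.03,.002));z0=e[h.argmax()]+.001
    top=q[abs(q[:,2]-z0)<.0025]
    print("bottom side z98",np.percentile(q[:,2],98).round(4),"top z",np.median(top[:,2]).round(4),len(top))
    A=np.c_[top[:,:2],np.ones(len(top))];print("tilt",np.linalg.lstsq(A,top[:,2],rcond=None)[0].round(3))
    (cx,cy),r=cv2.minEnclosingCircle(top[:,:2].astype(np.float32)*1000)
    print("centre tool",cx,cy,r,"world",(t+R@[cx/1e3,cy/1e3,0]).round(4),t.round(4),R[:2,:2].round(3).tolist())
core()
E
python3 core.py
```

```text
bottom side z98 0.0142 top z -0.0204 4759
tilt [ 0.002 -0.002 -0.02 ]
centre tool -2.151167631149292 -0.4581477642059326 21.245622634887695 world [0.4429 0.3155 0.1528] [0.4424 0.3134 0.1528] [[-0.033, -0.999], [-0.999, 0.033]]
```

Emit:
carry_out([
  {"x":0.246,"y":-0.083,"z":0,"turn":0,"hand":-1},
  {"x":0.246,"y":-0.083,"z":0,"turn":0,"hand":-1},
  {"x":0.246,"y":-0.083,"z":0,"turn":0,"hand":-1},
  {"x":0.246,"y":-0.083,"z":0,"turn":0,"hand":-1},
  {"x":0.246,"y":-0.083,"z":0,"turn":0,"hand":-1},
  {"x":0.246,"y":-0.083,"z":0,"turn":0,"hand":-1},
  {"x":0.246,"y":-0.083,"z":0,"turn":0,"hand":-1},
  {"x":0.246,"y":-0.083,"z":0,"turn":0,"hand":-1},
  {"x":0.246,"y":-0.083,"z":0,"turn":0,"hand":-1},
  {"x":0,"y":0,"z":0,"turn":0,"hand":-1},
])

```text
clock: 6.72
tool_pos: [0.5436, -0.0277, 0.1501]
ee_rot: [[-0.037, -0.999, -0.003], [-0.999, 0.037, -0.002], [0.002, 0.003, -1.0]]
wrist_force: [1.3, 0.6, -1.0]
gripper_width: 0.04
grasp_force: 36.0
```

Emit:
carry_out([
  {"x":0,"y":0,"z":0.2,"turn":0,"hand":-1},
  {"x":0,"y":0,"z":0.2,"turn":0,"hand":-1},
  {"x":0,"y":0,"z":0.2,"turn":0,"hand":-1},
  {"x":0,"y":0,"z":0,"turn":0,"hand":-1},
  {"x":0,"y":0,"z":0,"turn":0,"hand":-1},
])

```text
clock: 7.13
tool_pos: [0.5419, -0.023, 0.0599]
ee_rot: [[-0.032, -0.999, -0.006], [-0.999, 0.032, -0.002], [0.002, 0.005, -1.0]]
wrist_force: [0.2, 0.5, 0.9]
gripper_width: 0.0402
grasp_force: 36.0
```

```bash
python3 core.py
```

```text
bottom side z98 0.0144 top z -0.0204 4762
tilt [ 0.002 -0.001 -0.02 ]
centre tool -2.231235980987549 -0.7316921353340149 21.2575740814209 world [ 0.5427 -0.0208  0.0599] [ 0.5419 -0.023   0.0599] [[-0.032, -0.999], [-0.999, 0.032]]
```

Emit:
carry_out([
  {"x":-0.007,"y":-0.016,"z":0.05,"turn":0,"hand":-1},
  {"x":0,"y":0,"z":0.05,"turn":0,"hand":-1},
  {"x":0,"y":0,"z":0.01,"turn":0,"hand":-1},
  {"x":0,"y":0,"z":0.007,"turn":0,"hand":-1},
  {"x":0,"y":0,"z":0,"turn":0,"hand":-1},
  {"x":0,"y":0,"z":0,"turn":0,"hand":-1},
])

```text
clock: 7.68
tool_pos: [0.5463, -0.0213, 0.0446]
ee_rot: [[-0.032, -0.999, 0.0], [-0.999, 0.032, 0.0], [-0.0, -0.0, -1.0]]
wrist_force: [-0.5, -1.1, -0.8]
gripper_width: 0.0405
grasp_force: 36.1
```

Emit:
carry_out([
  {"x":0,"y":0,"z":0.01,"turn":0,"hand":-1},
  {"x":0,"y":0,"z":0.007,"turn":0,"hand":-1},
  {"x":0,"y":0,"z":0,"turn":0,"hand":-1},
  {"x":0,"y":0,"z":0,"turn":0,"hand":-1},
])

```text
clock: 8.02
tool_pos: [0.5461, -0.0214, 0.0417]
ee_rot: [[-0.032, -0.999, -0.0], [-0.999, 0.032, -0.0], [0.0, 0.0, -1.0]]
wrist_force: [-0.6, 0.6, -1.9]
gripper_width: 0.0406
grasp_force: 36.1
```

Emit:
carry_out([
  {"x":0,"y":0,"z":0.006,"turn":0,"hand":-1},
  {"x":0,"y":0,"z":0.006,"turn":0,"hand":-1},
  {"x":0,"y":0,"z":0,"turn":0,"hand":-1},
  {"x":0,"y":0,"z":0,"turn":0,"hand":-1},
])

```text
clock: 8.35
tool_pos: [0.5463, -0.0214, 0.0405]
ee_rot: [[-0.032, -0.999, 0.0], [-0.999, 0.032, -0.0], [0.0, -0.0, -1.0]]
wrist_force: [-2.1, -0.1, 4.6]
gripper_width: 0.0404
grasp_force: 36.7
```

Emit:
carry_out([
  {"x":0,"y":0,"z":0,"turn":0,"hand":0.4},
  {"x":0,"y":0,"z":0,"turn":0,"hand":0.4},
  {"x":0,"y":0,"z":0,"turn":0,"hand":0.4},
  {"x":0,"y":0,"z":0,"turn":0,"hand":0.4},
  {"x":0,"y":0,"z":0,"turn":0,"hand":0.4},
  {"x":0,"y":0,"z":0,"turn":0,"hand":0.4},
  {"x":0,"y":0,"z":0,"turn":0,"hand":0.4},
])

```text
clock: 8.93
tool_pos: [0.5461, -0.0214, 0.0398]
ee_rot: [[-0.032, -0.999, -0.0], [-0.999, 0.032, -0.0], [0.0, 0.0, -1.0]]
wrist_force: [-0.6, -0.1, 0.0]
gripper_width: 0.0595
grasp_force: 0.0
```

```bash
python3 core.py; python3 inhand.py w4
```

```text
bottom side z98 0.0195 top z -0.0211 4904
tilt [ 0.005 -0.001 -0.021]
centre tool -1.8262300491333008 -1.3756605386734009 21.493989944458008 world [ 0.5475 -0.0196  0.0398] [ 0.5461 -0.0214  0.0398] [[-0.032, -0.999], [-0.999, 0.032]]
[ 0.5461 -0.0214  0.0399] [[-0.033, -0.999, -0.0], [-0.999, 0.033, -0.0], [0.0, 0.0, -1.0]] w 0.06013043965267741 F [ 0.23219938 -0.08101041 -0.91407092]
13014 pix v 189 327 u 226 411 tool z pct [-0.0329 -0.0216 -0.014   0.019   0.0197] x range [-0.02    0.0277] y [-0.0274  0.0294]
```

View pics/w4.png

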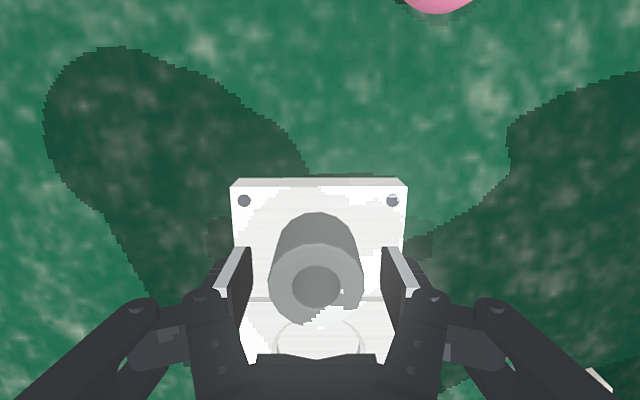

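The core stands upright on the lowest tread: top face at (316,277), tilt about 0, within 3 mm of the small pocket's centre. I'll regrip, lift and look again.

Emit:
carry_out([
  {"x":0,"y":0,"z":0,"turn":0,"hand":-1},
  {"x":0,"y":0,"z":0,"turn":0,"hand":-1},
  {"x":0,"y":0,"z":0,"turn":0,"hand":-1},
  {"x":0,"y":0,"z":0,"turn":0,"hand":-1},
  {"x":0,"y":0,"z":0,"turn":0,"hand":-1},
  {"x":0,"y":0,"z":0,"turn":0,"hand":-1},
  {"x":0,"y":0,"z":-0.1,"turn":0,"hand":-1},
  {"x":0,"y":0,"z":-0.1,"turn":0,"hand":-1},
  {"x":0,"y":0,"z":-0.1,"turn":0,"hand":-1},
  {"x":0,"y":0,"z":0,"turn":0,"hand":-1},
])

```text
clock: 9.87
tool_pos: [0.5476, -0.0211, 0.0872]
ee_rot: [[-0.032, -0.999, 0.004], [-0.999, 0.032, 0.001], [-0.001, -0.004, -1.0]]
wrist_force: [1.5, 0.3, -0.2]
gripper_width: 0.0403
grasp_force: 35.7
```

Emit:
carry_out([
  {"x":-0.151,"y":-0.005,"z":0,"turn":0,"hand":-1},
  {"x":-0.151,"y":0,"z":0,"turn":0,"hand":-1},
  {"x":-0.151,"y":0,"z":0,"turn":0,"hand":-1},
  {"x":0,"y":0,"z":0,"turn":0,"hand":-1},
  {"x":0,"y":0,"z":0,"turn":0,"hand":-1},
  {"x":0,"y":0,"z":0,"turn":0,"hand":-1},
])

```text
clock: 10.37
tool_pos: [0.5485, 0.0463, 0.0841]
ee_rot: [[-0.032, -0.999, -0.001], [-0.999, 0.032, -0.0], [0.0, 0.001, -1.0]]
wrist_force: [-0.3, -0.8, -1.3]
gripper_width: 0.0408
grasp_force: 35.7
```

```bash
python3 core.py
```

```text
bottom side z98 0.0173 top z -0.0208 504
tilt [-0.053  0.024 -0.022]
centre tool -15.086935043334961 3.418692111968994 14.659387588500977 world [0.5455 0.0615 0.0841] [0.5485 0.0463 0.0841] [[-0.032, -0.999], [-0.999, 0.032]]
```

Emit:
carry_out([
  {"x":0,"y":0.01,"z":0.1,"turn":0,"hand":-1},
  {"x":0,"y":0,"z":0.1,"turn":0,"hand":-1},
  {"x":0,"y":0,"z":0.02,"turn":0,"hand":-1},
  {"x":0,"y":0,"z":0.02,"turn":0,"hand":-1},
  {"x":0,"y":0,"z":0.02,"turn":0,"hand":-1},
  {"x":0,"y":0,"z":0.02,"turn":0,"hand":-1},
  {"x":0,"y":0,"z":0.01,"turn":0,"hand":-1},
  {"x":0,"y":0,"z":0.01,"turn":0,"hand":-1},
  {"x":0,"y":0,"z":0,"turn":0,"hand":-1},
  {"x":0,"y":0,"z":0,"turn":0,"hand":-1},
])

```text
clock: 11.25
tool_pos: [0.5477, 0.0466, 0.0401]
ee_rot: [[-0.032, -0.999, 0.0], [-0.999, 0.032, 0.0], [-0.0, -0.0, -1.0]]
wrist_force: [-0.4, 0.6, -1.4]
gripper_width: 0.0405
grasp_force: 35.7
```

No contact at 0.040, so the core is already inside the mouth. I'll continue down.

Emit:
carry_out([
  {"x":0,"y":0,"z":0.01,"turn":0,"hand":-1},
  {"x":0,"y":0,"z":0.01,"turn":0,"hand":-1},
  {"x":0,"y":0,"z":0.005,"turn":0,"hand":-1},
  {"x":0,"y":0,"z":0.005,"turn":0,"hand":-1},
  {"x":0,"y":0,"z":0,"turn":0,"hand":-1},
  {"x":0,"y":0,"z":0,"turn":0,"hand":-1},
])

```text
clock: 11.75
tool_pos: [0.5475, 0.0465, 0.0354]
ee_rot: [[-0.032, -0.999, -0.0], [-0.999, 0.032, -0.0], [0.0, 0.0, -1.0]]
wrist_force: [-0.6, -0.9, -0.7]
gripper_width: 0.0401
grasp_force: 35.7
```

Emit:
carry_out([
  {"x":0,"y":0,"z":0.004,"turn":0,"hand":-1},
  {"x":0,"y":0,"z":0,"turn":0,"hand":-1},
  {"x":0,"y":0,"z":0,"turn":0,"hand":0.5},
  {"x":0,"y":0,"z":0,"turn":0,"hand":0.5},
  {"x":0,"y":0,"z":0,"turn":0,"hand":0.5},
  {"x":0,"y":0,"z":0,"turn":0,"hand":0.5},
  {"x":0,"y":0,"z":0,"turn":0,"hand":0.5},
  {"x":0,"y":0,"z":0,"turn":0,"hand":0.5},
  {"x":0,"y":0,"z":0,"turn":0,"hand":0.5},
])

```text
clock: 12.5
tool_pos: [0.5476, 0.0466, 0.0348]
ee_rot: [[-0.032, -0.999, -0.0], [-0.999, 0.032, -0.0], [0.0, 0.0, -1.0]]
wrist_force: [0.4, 0.4, -0.1]
gripper_width: 0.0639
grasp_force: 0.0
```

Emit:
carry_out([
  {"x":0,"y":0,"z":-0.05,"turn":0,"hand":0.5},
  {"x":0,"y":0,"z":-0.15,"turn":0,"hand":0.5},
  {"x":0,"y":0,"z":-0.2,"turn":0,"hand":0.5},
  {"x":0,"y":0,"z":-0.2,"turn":0,"hand":0.5},
  {"x":0,"y":0,"z":-0.2,"turn":0,"hand":0.5},
  {"x":0,"y":0,"z":0,"turn":0,"hand":0.5},
  {"x":0,"y":0,"z":0,"turn":0,"hand":0.5},
])

```text
clock: 13.08
tool_pos: [0.5487, 0.047, 0.1575]
ee_rot: [[-0.032, -0.999, 0.005], [-0.999, 0.032, 0.002], [-0.002, -0.004, -1.0]]
wrist_force: [0.3, 0.1, -0.6]
gripper_width: 0.0641
grasp_force: 0.0
```

Run:
```python
from h import *
p,d,c=grab("wrist");cv2.imwrite("pics/w5.png",p);W=world(c,d)
m=(W[...,2]>.049)&(W[...,2]<.068)&(np.hypot(W[...,0]-.547,W[...,1]-.048)<.04)
q=W[m];print(len(q),np.median(q[:,2]),cv2.minEnclosingCircle(q[:,:2].astype(np.float32)*1000))
print(np.linalg.lstsq(np.c_[q[:,:2],np.ones(len(q))],q[:,2],rcond=None)[0])
```

```text
1748 0.05574844238211847 ((548.3558349609375, 48.23562240600586), 20.854164123535156)
[0.00219539 0.01271834 0.0536584 ]
```

View pics/w5.png

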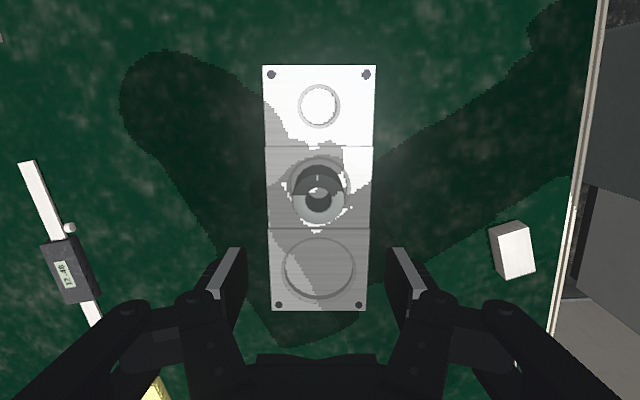

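The core is in the middle pocket at (318,192): top at 56 mm against 57 expected, level and centred to about 1 mm. The gripper is clear, so I'm handing in.

```bash
python3 -c "
from cell import arm
print(arm.close_job())"
```

```text
the job is handed in; nothing more can be done
None
```

The grey core was stood upright on the smallest pocket, where it did not go in. It now rests released, upright and fully home in the middle pocket, centred to about 1 mm. The job was handed in at about 13 s; no verdict came back.

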